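Slide the shaker's adapter tray home onto its locating pins

TASK

The grey adapter tray on the shaker is riding up on the deck's two locating pins. With the fingertips or the outside of the fingers, nudge it sideways across the deck until both of its holes drop over the pins and it lies flat on the deck, then take the hand away. Do not lift the tray or pick it up, and leave everything else standing where it is.

Things in the scene. Friction and masses are not known exactly. Their poses are not given: they have to be found in the camera images.
- shaker: bench-top shaker, fixed, white, 290 x 270 mm, with a level aluminium deck (270 mm along its x, 250 along y) 70 mm above the bench. Origin under its centre at bench height; +x points away from its control panel (to the far side), +y left, z up. Two upright steel locating pins stand on the deck. Seated, the tray lies flat on the deck, its origin above this origin, axes the same.
- pin_left (a point): foot of the left locating pin, on its axis, on the deck surface (shaker x +42, y +48 mm, 70 mm above the bench). The pin is 8 mm in diameter and 8 mm high with a bevelled top (5 mm flat)
- pin_right (a point): foot of the right locating pin, same size, on the deck surface (shaker x +42, y -48 mm). Both pins are hidden under the tray at the start; thin dark corner marks (look only) on the deck frame the tray's seat, 4 mm outside its edges
- tray: loose grey tray, about 0.32 kg, 120 mm along its x, 140 along y, open on top: floor 6 mm thick, rim 5 mm thick all round with its top 22 mm above the underside; inside 110 x 130 mm. Origin at the centre of its underside, z up. At the start it rests on both pin tops and, with its near (-x) edge, on the deck: it slopes about 0.1 rad and slides when pushed on its rim, from inside or outside.
- hole_left (a point): centre of the tray's left hole at the underside (tray x +42, y +48 mm); a round 12 mm through-hole in the floor that goes over pin_left. At the start the tray is 15 to 35 mm too far to the shaker's +x, up to 20 mm off sideways, and up to 0.1 rad turned
- hole_right (a point): centre of the tray's right hole at the underside (tray x +42, y -48 mm), also 12 mm; it goes over pin_right. The dark rubber patch on the floor nearer the -x side is only looks
- bottle: clear reagent bottle with a blue cap, 60 mm diameter, 130 mm tall, standing on the bench to the right of the shaker; origin at the centre of its underside
- rack: grey tube rack block, 85 x 125 mm, 40 mm high, on the bench to the left of the shaker; origin at the centre of its underside
- jar: small amber jar with a white cap, 28 mm diameter, 40 mm tall, standing on the shaker's deck in its far right corner; origin at the centre of its underside
- vial: small clear vial with a blue cap, 22 mm diameter, 45 mm tall, standing on the shaker's deck in its near left corner; origin at the centre of its underside
- spatula: steel spatula about 180 mm long, lying on the bench to the right of the shaker; its x axis runs along it towards the blade
- beaker: white plastic beaker, 70 mm diameter, 90 mm tall, on the bench to the left of the shaker; origin at the centre of its underside
Not all that is in view belongs to the job. Leave any white or yellow look-alike of the tray alone.

How it is judged:
At the end, for the whole second after the job is handed in: Both holes are over their pins (each hole's centre within 4 mm of its pin's axis, its underside within 2.5 mm of the deck), the tray is level within 0.025 rad and at rest (horizontal distance between hole_left and pin_left below 0.004 m and z of each of hole_left, hole_right in the frame of shaker below 0.0725 m and horizontal distance between hole_right and pin_right below 0.004 m and angle between tray's own z axis and vertical below 0.025 rad and linear speed of tray below 0.01 m/s); the robot touches nothing.
It fails at once if the tray is lifted: its centre comes more than 16 mm above the deck, or it is tipped by more than 0.3 rad (z of tray in the frame of shaker above 0.086 m or angle between tray's own z axis and vertical above 0.3 rad).
It fails at once if another thing on the bench or the deck is moved by more than 15 mm or knocked over (distance of any of bottle, rack, jar, vial, spatula, beaker from where it was at the start of the episode above 0.015 m or angle between any of bottle, rack, jar, vial, spatula, beaker's own z axis and vertical above 0.5 rad).
It also fails if it takes over 61 s, if anything falls off the work surface, if the arm or the gripper's body presses on something with over 40 N, if the wrist force passes 120 N, or if a joint passes its speed limit or range.

ROBOT

A 6-joint arm with a two-finger parallel gripper is mounted at the origin on the work surface. World frame = base frame: x ahead of the robot, y to its left, z up, the work surface at z = 0. Lengths are in m, angles in rad, forces in N, time in s.
With the tool pointing down it reaches from about 0.25 to 0.725 m from the base axis. Payload 4 kg.
Tool frame: the origin (TCP) lies at the very end of the fingers, on their centre line; the grasp point (between the pads) lies 19 mm behind it; x points along the fingers, z is the direction in which the jaws open and shut, and the axes are right-handed (so a half turn about x gives the same grasp; the last joint's range is limited). The gripper opens to 85 mm and grips with 20 to 120 N. Pads are 22 mm wide; open, the fingers measure 114 mm over their backs; the gripper's body (76 mm by 85 mm) begins 54 mm behind the grasp point. The pads swing forward as they close: fully open they stand 13 mm farther back than shut.
Start: joints at [-1.294, 0.241, 0.005, 1.335, 0, 1.571], TCP at [0.137, -0.481, 0.231] pointing down, gripper open.
Joint ranges: [-2.72, 2.72], [-1.05, 1.87], [-1.09, 1.28], [-1.99, 2.15], [-1.42, 1.44], [-3.14, 3.14]. Speed limits (rad/s): [2.79, 2.79, 3.14, 3.14, 3.14, 3.14].

INTERFACE

Orientations are given as a unit quaternion [x, y, z, w].
In Python, from workcell import bot gives the robot as it stands.
- The arm moves only by the tool apply_moves, never from a script. Its argument "targets" is one flat list of numbers, 7 for each row, row after row: the shift along the tool's x, y, z in units of 25 cm (1.0 is 25 cm), then the turn, a rotation vector about the tool's x, y, z in units of 0.5 rad (1.0 is 0.5 rad), then the opening, from 0 (shut) to 1 (fully open). In form: [tx, ty, tz, wx, wy, wz, claw, tx, ty, tz, wx, wy, wz, claw, ...]. A call has 1 to 12 rows; each row is the pose to reach, as a shift and turn from the pose commanded when the call began, along the tool's axes at that moment; what a row does not reach only later rows make up. A row lasts 1/12 s, in which the tool goes at most 41.7 mm and 7.16 degrees, less where a joint would pass 70% of its speed; a pose out of reach is approached as far as the arm can. A call with a number of a shift or a turn outside -1 to 1 is refused whole. A call with a gripper value outside its range is refused whole. The fingers move at their own pace and stop on an object; the grip force is fixed at half the most. Time passes only in rows, so rows that repeat a pose let the fingers close. It gives the time, the measured TCP pose, the force and the opening at its end, in the units of the state.
- bot.get_obs(): the state, without advancing time (a new reading comes with each control period).
- bot.camera(name): name is "scene" or "top" or "wrist"; returns (picture, depth): 480x640x3 uint8, red, green, blue; 480x640 float32, m along the optical axis (not along the pixel's ray), 0 where there is no reading.
- bot.camera_params(name): a dict with "fx", "fy", "cx", "cy" (pixels), "dist" ([k1, k2, p1, p2, k3] as OpenCV has them; the pictures are not rectified), "T" (4x4, takes a point from camera to world coordinates); the wrist camera has in their place "tool_from_camera" (4x4, takes a point from camera to tool coordinates, whose origin is the TCP and whose axes are the tool frame's). Camera axes: x right, y up, looking along -z (the intrinsics and any distortion apply to the point x, -y, -z); pixel columns grow to the right and rows downward; lengths in m; the calibration is good to about 2 mm. A picture is of the moment at which its call begins: read the wrist's pose just before it. camera_params takes no time and is no camera call.
- bot.job_done(): hands the job in, once; it reports no verdict.
The state is a dict: "clock": time; "joint_pos": joint angles; "joint_vel": joint speeds; "tau": joint torques, N m; "eef_pos": TCP position; "tool_rot": TCP orientation; "ft_force": force on the tool from outside, world axes, zero at the start; "ft_torque": the same for the moment, N m; "grip_width": finger opening in m.
Only numpy, scipy, OpenCV 4.12 (cv2) and the standard library are available. Lean on these libraries where they do the work, as an engineer would, in place of code of your own. Each camera call takes 0.05 s, during which the arm holds its last target.

## Working session

There is one attempt and no reset: what is moved stays moved. The work goes in short steps, Python scripts to look and compute and a tool call to move; the robot and the scene stay as the last step left them, time stands still between calls to the robot, and variables do not carry over. Pictures are saved under pics/ and viewed, and the job is handed in when it is done.

Besides the shell and the picture viewer there is one more tool, called after ">>>" as name(argument=value, ...), one argument or row to a line, values as JSON. apply_moves: Moves the arm, as the interface text tells. Its arguments: {"type":"object","properties":{"targets":{"type":"array"}},"required":["targets"]}

```bash
mkdir -p pics; cat > h.py <<'E'
import numpy as np, cv2
from scipy.spatial.transform import Rotation as R
from workcell import bot
def K(p): return np.array([[p['fx'],0,p['cx']],[0,p['fy'],p['cy']],[0,0,1.]])
def snap(n,f):
    o=bot.get_obs(); im,d=bot.camera(n); cv2.imwrite(f'pics/{f}.png',im[:,:,::-1]); np.save(f'pics/{f}.npy',d)
    p=bot.camera_params(n)
    if 'T' in p: T=np.array(p['T'])
    else:
        W=np.eye(4); W[:3,:3]=R.from_quat(o['tool_rot']).as_matrix(); W[:3,3]=o['eef_pos']; T=W@np.array(p['tool_from_camera'])
    np.savez(f'pics/{f}.npz',K=K(p),dist=np.array(p['dist'],float),T=T); return im,d
def ray(f,uv):
    z=np.load(f'pics/{f}.npz'); uv=np.array(uv,float).reshape(-1,1,2)
    q=cv2.undistortPoints(uv,z['K'],z['dist']).reshape(-1,2)
    c=np.c_[q[:,0],-q[:,1],-np.ones(len(q))]
    return z['T'][:3,3], c@z['T'][:3,:3].T
def onz(f,uv,h):
    o,d=ray(f,uv); return o+d*((h-o[2])/d[:,2])[:,None]
def dep(f,uv):
    o,d=ray(f,uv); D=np.load(f'pics/{f}.npy'); return np.array([o+d[i]*D[int(round(v)),int(round(u))] for i,(u,v) in enumerate(np.array(uv,float).reshape(-1,2))])
def proj(f,P):
    z=np.load(f'pics/{f}.npz'); P=np.array(P,float).reshape(-1,3); c=(P-z['T'][:3,3])@z['T'][:3,:3]
    c=c*[1,-1,-1]; return cv2.projectPoints(c,np.zeros(3),np.zeros(3),z['K'],z['dist'])[0].reshape(-1,2)
def crop(f,x0,y0,x1,y1,s,out):
    im=cv2.imread(f'pics/{f}.png')[y0:y1,x0:x1]; cv2.imwrite(f'pics/{out}.png',cv2.resize(im,None,fx=s,fy=s,interpolation=cv2.INTER_CUBIC))
E
python3 - <<'E'
from h import *
print(bot.get_obs())
snap('scene','s0');snap('top','t0')
for f in('s0','t0'):print(np.load(f'pics/{f}.npz')['T'].round(3))
E
```

```text
{'clock': 0.0, 'joint_pos': array([-1.29399585e+00,  2.41434697e-01,  3.71073939e-03,  1.33517981e+00,
        7.04319767e-06,  1.57079388e+00]), 'joint_vel': array([0.00160098, 0.00077118, 0.00049867, 0.00080541, 0.00230124,
       0.00092214]), 'tau': array([ 1.05763094e-03, -3.72319937e+01,  2.52407312e+01,  1.69678428e-02,
        1.09494456e-04,  3.16581321e-06]), 'eef_pos': array([ 0.13646925, -0.48035971,  0.23039695]), 'tool_rot': array([ 0.42668977,  0.56479161, -0.42578752,  0.5636056 ]), 'ft_force': array([-0.36686296,  0.20002357, -0.86340338]), 'ft_torque': array([-0.02090912,  0.00512941,  0.02301736]), 'grip_width': 0.08549548683942879}
[[ 0.333 -0.604  0.724  1.293]
 [ 0.943  0.197 -0.27  -0.231]
 [ 0.02   0.772  0.635  0.774]
 [ 0.     0.     0.     1.   ]]
[[-0.075  0.973 -0.217  0.317]
 [-0.997 -0.074  0.01   0.045]
 [-0.006  0.217  0.976  1.018]
 [ 0.     0.     0.     1.   ]]
```

View pics/s0.png

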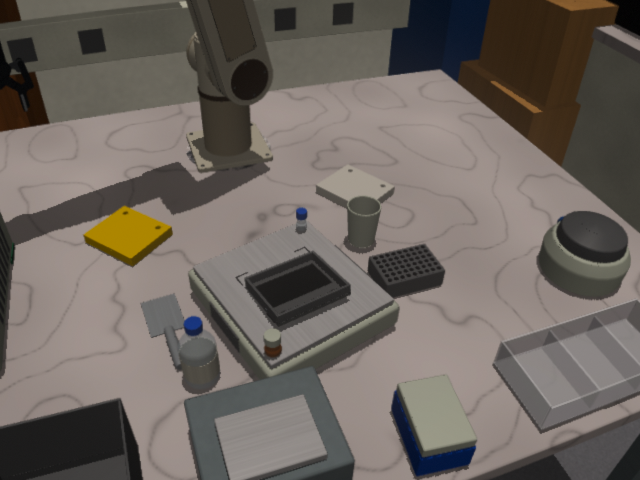

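View pics/t0.png

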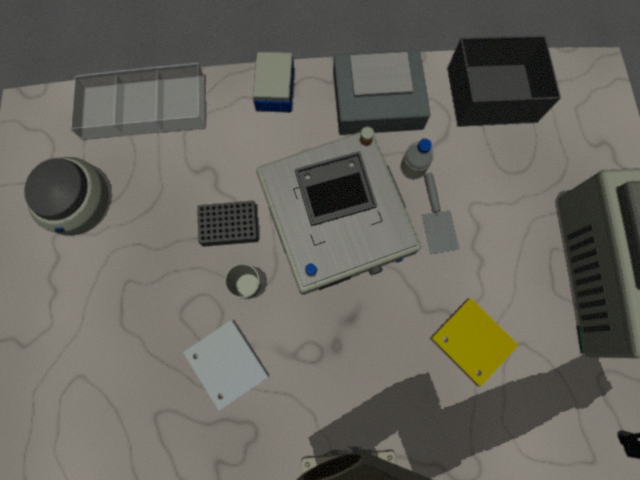

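The scene view shows the grey tray on the shaker at about (298,285). The look-alikes lie on the bench: white at (355,187) and yellow at (128,234). In the top view the tray is at about (336,188), with the jar at (367,135) and the vial at (311,270). I'll enlarge it to confirm.

```bash
python3 - <<'E'
from h import *
crop('t0',245,120,435,300,4,'t0c'); crop('s0',180,200,410,390,3.4,'s0c')
E
```

```text
(no output)
```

View pics/t0c.png

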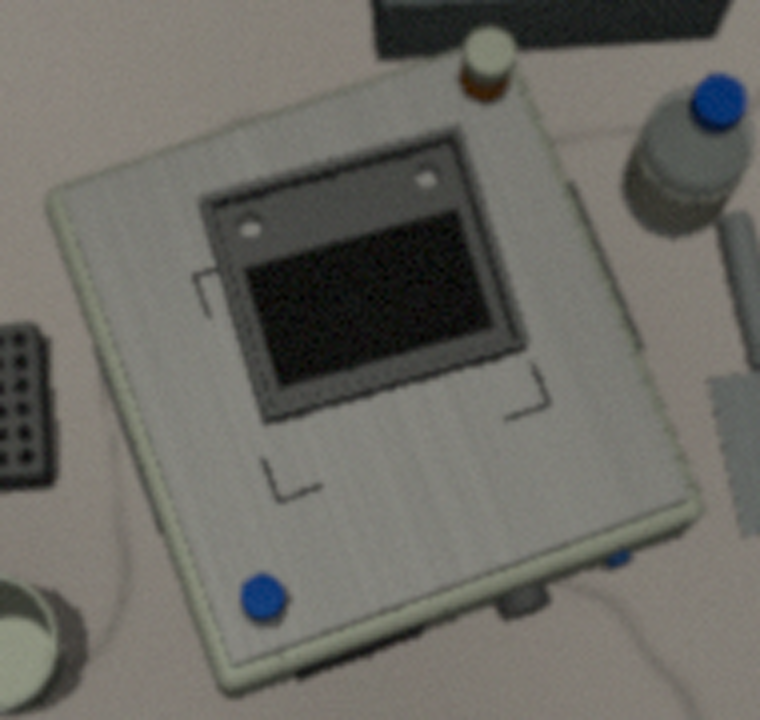

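View pics/s0c.png

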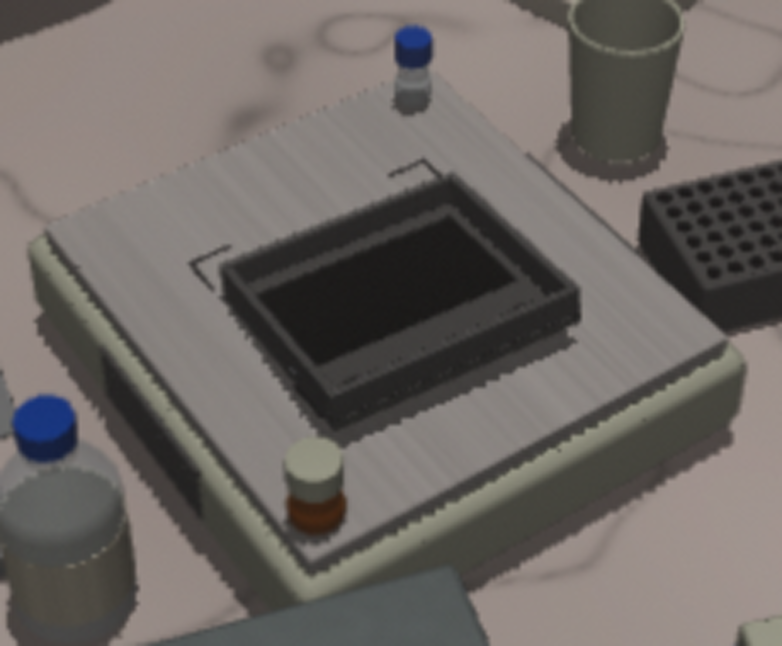

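The crop confirms the grey tray on the deck. In the crop, the deck mark corners are at (193,273), (280,502) and (550,404). The tray rim corners are at (203,203), (460,130), (527,348) and (268,422), and the holes are at (250,226) and (427,178).

```bash
cat >> h.py <<'E'
def fit2(src,dst):
    src=np.array(src)[:,:2];dst=np.array(dst)[:,:2];a=src-src.mean(0);b=dst-dst.mean(0)
    th=np.arctan2((a[:,0]*b[:,1]-a[:,1]*b[:,0]).sum(),(a*b).sum());c,s=np.cos(th),np.sin(th);r=np.array([[c,-s],[s,c]])
    t=dst.mean(0)-r@src.mean(0); return th,t,(src@r.T+t-dst)*1000
E
python3 - <<'E'
from h import *
c=lambda L:np.array(L)/4.+[245,120]-.375
cs=lambda L:np.array(L)/3.4+[180,200]-.35
m=c([(193,273),(280,502),(550,404)])
M=onz('t0',m,.07);print(M.round(4));print(dep('t0',m).round(4))
src=np.array([(64,74),(-64,74),(-64,-74)])/1000
th,t,e=fit2(src,M);print('shaker',th,t,e.round(1))
m2=cs([(190,263),(425,160)])  # near-right, near-left in scene
print(onz('s0',m2,.07).round(4), dep('s0',m2).round(4))
r=c([(203,203),(460,130),(527,348),(268,422)])
far=.07+.022+.0125;ne=.092
P=np.vstack([onz('t0',r[:2],far),onz('t0',r[2:],ne)]);print(P.round(4))
print(dep('t0',r+np.array([(2,1.5),(-1,2),(-1.5,-1),(1,-1)])).round(4))
th2,t2,e2=fit2(np.array([(60,70),(60,-70),(-60,-70),(-60,70)])/1000,P);print('tray',th2,t2,e2.round(1))
rr=np.array([[np.cos(th),np.sin(th)],[-np.sin(th),np.cos(th)]])
print('tray in shaker',rr@(t2-t)*1000,th2-th)
h=c([(250,226),(427,178)]);print('holes',dep('t0',h+[0,4]).round(4))
for n,uv,z in(('jar',(488,52),.11),('vial',(263,598),.115)):
    q=onz('t0',c([uv]),z)[0];print(n,q.round(3),rr@(q[:2]-t))
s=cs([(222,266),(453,178),(578,290),(335,395)])
print('scene rim',np.vstack([onz('s0',s[:2],ne),onz('s0',s[2:],far)]).round(4),dep('s0',s).round(4))
print(bot.get_obs()['clock'])
E
```

```text
[[ 0.6411  0.0718  0.07  ]
 [ 0.5156  0.0356  0.07  ]
 [ 0.5564 -0.1068  0.07  ]]
[[ 0.6411  0.0718  0.0701]
 [ 0.5158  0.0356  0.0694]
 [ 0.5561 -0.1066  0.0713]]
shaker 0.275193732697642 [ 0.59828003 -0.0177742 ] [[-1.3 -0.9]
 [ 0.9  0.5]
 [ 0.4  0.5]]
[[ 0.5553 -0.1063  0.07  ]
 [ 0.5149  0.0372  0.07  ]] [[ 0.5582 -0.1068  0.0727]
 [ 0.5152  0.0371  0.0703]]
[[ 0.6663  0.0633  0.1045]
 [ 0.6961 -0.0709  0.1045]
 [ 0.5809 -0.0948  0.092 ]
 [ 0.5523  0.0387  0.092 ]]
[[ 0.6628  0.0595  0.1042]
 [ 0.692  -0.0685  0.104 ]
 [ 0.5831 -0.0919  0.0923]
 [ 0.5551  0.0365  0.0884]]
tray 0.21208070479386776 [ 0.62389195 -0.01592626] [[ 1.5  1.8]
 [ 1.2 -0.8]
 [-0.9 -2.2]
 [-1.8  1.2]]
tray in shaker [25.15036101 -5.18121391] -0.06311302790377427
holes [[ 0.6482  0.0409  0.0914]
 [ 0.6701 -0.0528  0.0842]]
jar [ 0.736 -0.089  0.11 ] [ 0.11316665 -0.10598826]
vial [0.46  0.048 0.115] [-0.11533187  0.10052734]
scene rim [[ 0.5855 -0.0953  0.092 ]
 [ 0.5579  0.0383  0.092 ]
 [ 0.6698  0.0641  0.1045]
 [ 0.6989 -0.0692  0.1045]] [[ 0.5873 -0.0956  0.0937]
 [ 0.5591  0.0378  0.0931]
 [ 0.669   0.0645  0.1036]
 [ 0.6993 -0.0693  0.1049]]
0.1
```

The shaker is at (0.598, -0.018), yaw 0.275. The tray sits +25 mm in x, -5 mm in y and -0.063 rad off its seat. Plan: lower the open fingers inside the tray, pull its near wall towards -x (which also squares it up), then push the left wall with the finger's back to trim y.

```bash
cat >> h.py <<'E'
SH=(0.2752,np.array([0.5983,-0.0178]))
def s2w(x,y,z):
    c,s=np.cos(SH[0]),np.sin(SH[0]); return np.array([SH[1][0]+(c*x-s*y)/1e3,SH[1][1]+(s*x+c*y)/1e3,z])
def w2s(p):
    c,s=np.cos(SH[0]),np.sin(SH[0]); d=(np.array(p)[:2]-SH[1])*1e3; return np.array([c*d[0]+s*d[1],-s*d[0]+c*d[1],p[2]*1e3])
def plan(pos,yaw):  # tool x down, tool z at yaw+90deg (or opposite)
    o=bot.get_obs();q=R.from_quat(o['tool_rot']);A=q.as_matrix()
    best=None
    for k in(1,-1):
        z=np.array([-np.sin(yaw),np.cos(yaw),0])*k;x=np.array([0,0,-1.]);B=np.c_[x,np.cross(z,x),z]
        rv=R.from_matrix(A.T@B).as_rotvec()
        if best is None or np.linalg.norm(rv)<np.linalg.norm(best[0]):best=(rv,k)
    print('at',o['eef_pos'].round(4),'shk',w2s(o['eef_pos']).round(1),'F',o['ft_force'].round(1),'t',round(float(o['clock']),2),'w',round(float(o['grip_width']),4))
    print('row',(A.T@(np.array(pos)-o['eef_pos'])/.25).round(4),(best[0]/.5).round(4),'k',best[1])
E
python3 - <<'E'
from h import *
A=R.from_quat(bot.get_obs()['tool_rot']).as_matrix();print(A.round(3))
plan(s2w(2,-4,.2),.2121)
E
```

```text
[[-0.001  0.962  0.273]
 [ 0.002  0.273 -0.962]
 [-1.    -0.    -0.002]]
at [ 0.1365 -0.4804  0.2305] shk [-570.2 -319.7  230.5] F [-0.2 -0.3  0.3] t 0.1 w 0.0852
row [ 0.1243  2.2906 -1.259 ] [ 0.1293 -0.0038  0.0002] k -1
```

>>> apply_moves(
  targets=[0,1,-0.6,0.13,0,0,1,0,1,-0.6,0.13,0,0,1,0,1,-0.6,0.13,0,0,1,0,1,-0.6,0.13,0,0,1,0,1,-0.6,0.13,0,0,1,0,1,-0.6,0.13,0,0,1,0,1,-0.6,0.13,0,0,1,0,1,-0.6,0.13,0,0,1],
)

```text
clock: 0.77
eef_pos: [0.3401, -0.2631, 0.2311]
tool_rot: [0.443, 0.552, -0.44, 0.552]
ft_force: [0.5, -0.0, 0.6]
grip_width: 0.0855
```

```bash
python3 - <<'E'
from h import *
plan(s2w(-10,-4,.2),.2121)
E
```

```text
at [ 0.3401 -0.2631  0.2311] shk [-315.1 -165.9  231.1] F [ 0.5 -0.   0.6] t 0.77 w 0.0855
row [ 0.1285  1.1842 -0.7113] [ 0.0201 -0.0044 -0.0045] k -1
```

>>> apply_moves(
  targets=[0.1,1,-0.65,0.02,0,0,1,0.1,1,-0.65,0.02,0,0,1,0.1,1,-0.65,0.02,0,0,1,0.1,1,-0.65,0.02,0,0,1,0.1,1,-0.65,0.02,0,0,1,0.1,1,-0.65,0.02,0,0,1,0.1,1,-0.65,0.02,0,0,1,0.1,1,-0.65,0.02,0,0,1,0.1,1,-0.65,0.02,0,0,1,0.1,1,-0.65,0.02,0,0,1],
)

```text
clock: 1.6
eef_pos: [0.5457, -0.0572, 0.2055]
tool_rot: [0.446, 0.549, -0.448, 0.547]
ft_force: [-0.8, -0.3, -0.1]
grip_width: 0.0857
```

```bash
python3 - <<'E'
from h import *
plan(s2w(-2,-4,.13),.2121)
snap('wrist','w1');snap('top','t1');crop('t1',245,120,435,300,4,'t1c')
E
```

```text
at [ 0.5457 -0.0572  0.2055] shk [-61.4 -23.6 205.5] F [-0.8 -0.3 -0.1] t 1.6 w 0.0857
row [ 0.3013  0.2319 -0.0953] [-0.019  -0.0001  0.005 ] k -1
```

View pics/w1.png

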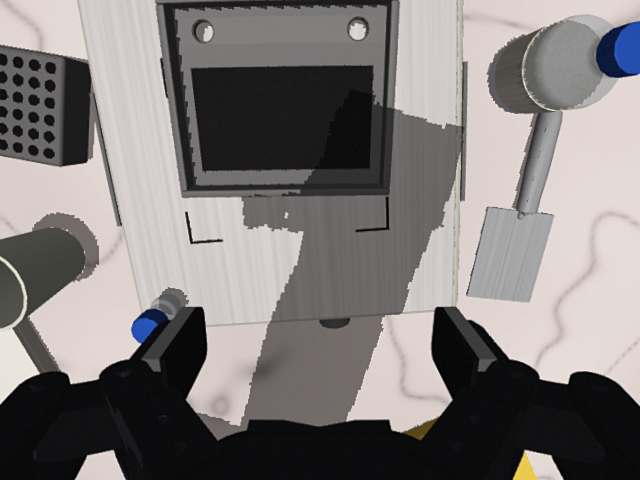

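View pics/t1c.png

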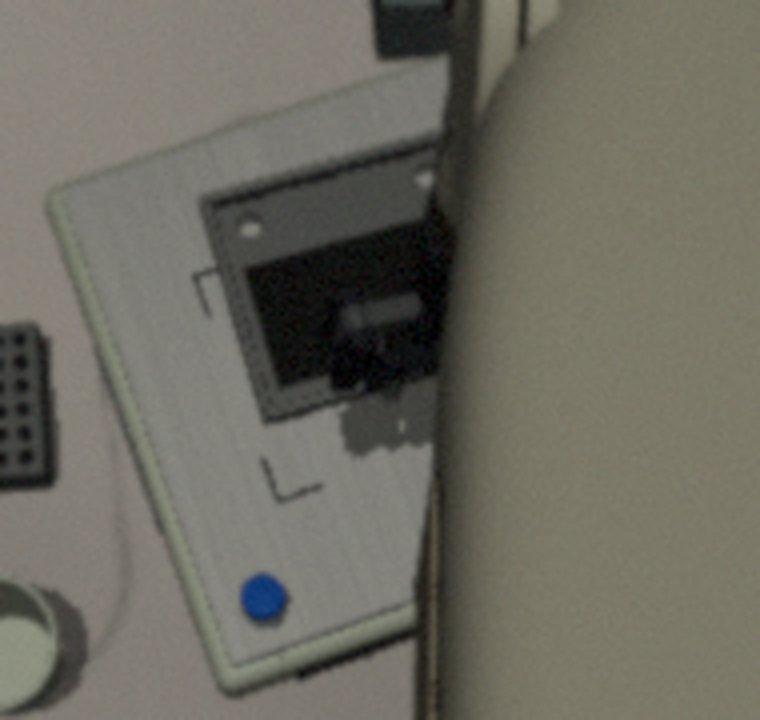

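The wrist view shows the tray's near edge from (185,195) to (388,192), the near marks at (190,242) and (388,229), and both fingertips at (205,310) and (433,310). Next I'll check the fingertip depth in the tool frame, and the marks and holes from this view.

```bash
python3 - <<'E'
from h import *
p=bot.camera_params('wrist');TC=np.array(p['tool_from_camera']);D=np.load('pics/w1.npy')
z=np.load('pics/w1.npz')
W=z['T']@np.linalg.inv(TC)
for uv in [(204,310),(200,330),(185,315),(170,330),(160,345),(434,310),(455,310),(475,330),(205,360)]:
    P=dep('w1',[uv])[0]; print(uv,D[uv[1],uv[0]],((np.linalg.inv(W)@np.r_[P,1])[:3]*1000).round(1))
m=onz('w1',[(190,242),(388,229)],.07);print('marks',[w2s(q).round(1) for q in m])
for uv in[(203,32),(358,30),(185,193),(388,191)]:print(uv,w2s(dep('w1',[uv])[0]).round(1))
E
```

```text
(204, 310) 0.3051957 [136.2 -65.9 -92. ]
(200, 330) 0.13828398 [-18.    1.4 -43.2]
(185, 315) 0.13058482 [-23.5  10.2 -46. ]
(170, 330) 0.11944295 [-34.9  10.7 -46.9]
(160, 345) 0.111223005 [-43.6  10.5 -46.7]
(434, 310) 0.30603608 [137.1 -66.3  91.9]
(455, 310) 0.1340914 [-19.7  10.3  47.7]
(475, 330) 0.12844984 [-26.8   6.2  52.6]
(205, 360) 0.39685723 [ 205.1 -157.  -118.9]
marks [array([-63.9,  74.4,  70. ]), array([-64.6, -74.6,  70. ])]
(203, 32) [78.1 43.  70.4]
(358, 30) [ 71.6 -58.7  69.1]
(185, 193) [-23.9  63.7  92.9]
(388, 191) [-32.8 -71.8  90.9]
```

```bash
python3 - <<'E'
from h import *
crop('w1',150,0,420,250,2.9,'w1c')
E
```

```text
(no output)
```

View pics/w1c.png

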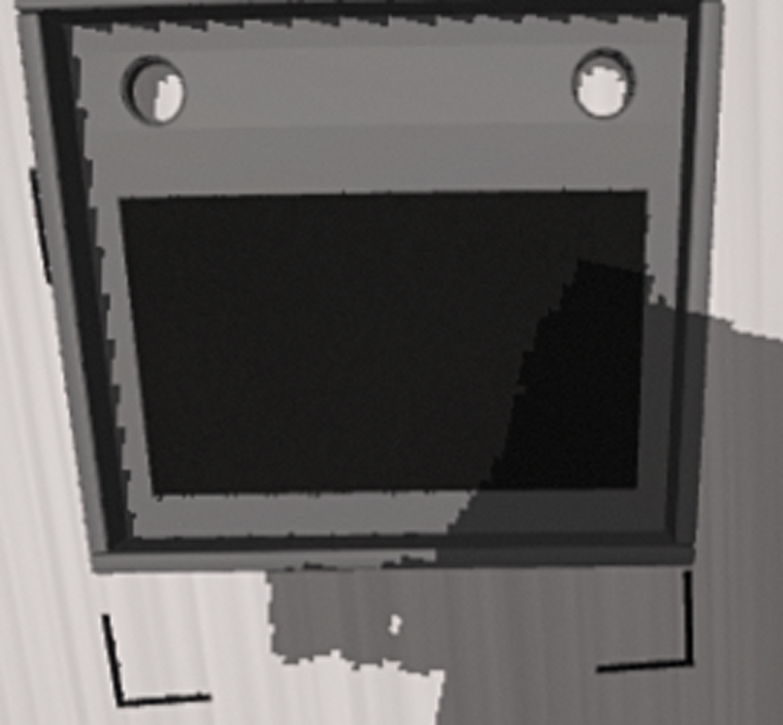

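The marks seen from the wrist agree to within 0.7 mm. The open tips stand about 13 mm behind the TCP. I'll move above the entry point at shaker (-10,-3), with yaw 0.2752.

```bash
python3 - <<'E'
from h import *
plan(s2w(-10,-3,.13),.2752)
E
```

```text
at [ 0.5453 -0.0582  0.2062] shk [-62.  -24.5 206.2] F [ 0.  -0.3 -0.5] t 1.7 w 0.0853
row [ 0.3048  0.2013 -0.1013] [-1.5e-01  1.0e-04  2.3e-03] k -1
```

>>> apply_moves(
  targets=[0,0.2,-0.1,-0.15,0,0,1,0,0.2,-0.1,-0.15,0,0,1,0.15,0.2,-0.1,-0.15,0,0,1,0.3,0.2,-0.1,-0.15,0,0,1,0.3,0.2,-0.1,-0.15,0,0,1,0.3,0.2,-0.1,-0.15,0,0,1],
)

```text
clock: 2.2
eef_pos: [0.5876, -0.0238, 0.1299]
tool_rot: [0.426, 0.565, -0.428, 0.562]
ft_force: [0.5, -1.0, 0.2]
grip_width: 0.0852
```

```bash
python3 - <<'E'
from h import *
plan(s2w(-10,-3,.074),.2752)
snap('wrist','w2');snap('scene','s2');crop('s2',180,180,410,370,3.4,'s2c')
E
```

```text
at [ 0.5876 -0.0238  0.1299] shk [-12.   -2.9 129.9] F [ 0.5 -1.   0.2] t 2.2 w 0.0852
row [0.2236 0.0092 0.0008] [-0.0012 -0.0034  0.0115] k -1
```

View pics/w2.png

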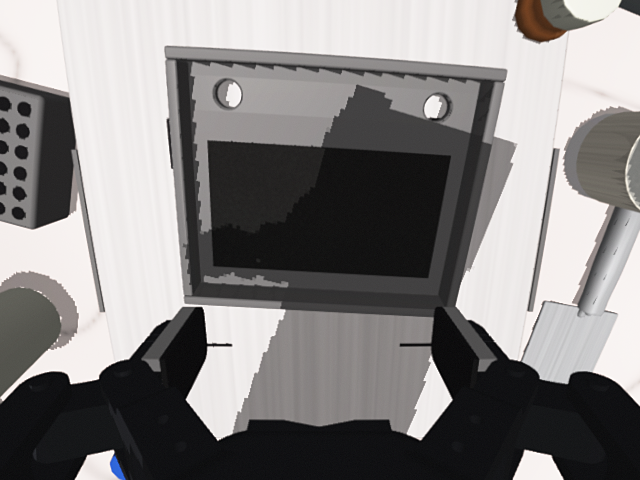

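View pics/s2c.png

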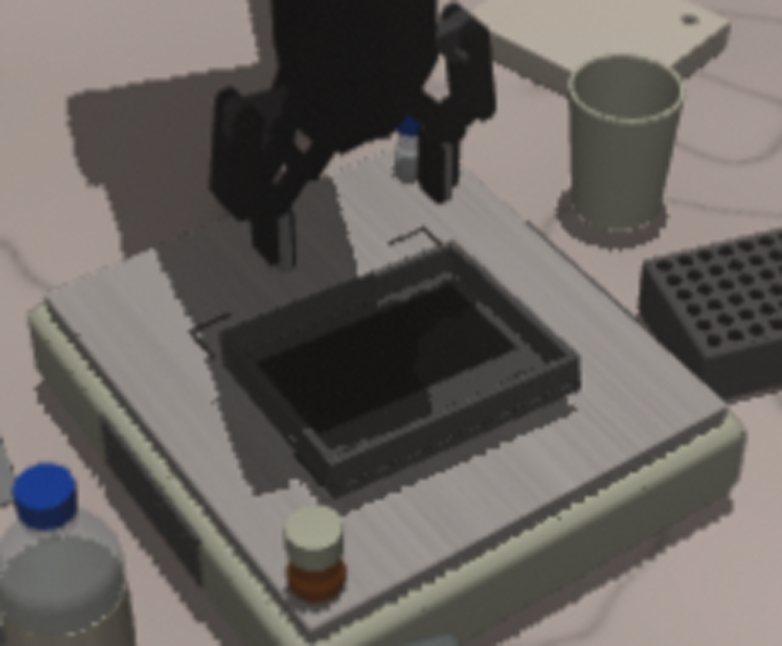

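```bash
python3 - <<'E'
from h import *
for q in [(0.5523,.0387,.092),(.5809,-.0948,.092),(.6663,.0633,.1045),(.6961,-.0709,.1045)]:print(w2s(q).round(1))
print('w1',[w2s(q).round(1) for q in onz('w1',[(182.5,197),(389,194)],.0915)])
print('w2 outer near',[w2s(q).round(1) for q in onz('w2',[(184,302),(447,315)],.091)])
print('w2 inner near',[w2s(q).round(1) for q in onz('w2',[(197,295),(440,307)],.092)])
print('w2 far outer',[w2s(q).round(1) for q in onz('w2',[(165,47),(506,69)],.104)])
print('s0',[w2s(q).round(1) for q in [( 0.5855,-0.0953,0.092),(0.5579,0.0383,0.092),(0.6698,0.0641,0.1045),(0.6989,-0.0692,0.1045)]])
print('marks w2',[w2s(q).round(1) for q in onz('w2',[(232,345),(400,345)],.07)])
h=onz('w2',[(228.5,94),(437.5,107)],.0845);print('holes',[w2s(q).round(1) for q in h])
P=np.array([w2s(q)[:2] for q in onz('w2',[(165,47),(506,69)],.104)]+[w2s(q)[:2] for q in onz('w2',[(184,302),(447,315)],.091)])
print(fit2([(60,70),(60,-70),(-60,70),(-60,-70)],P))
p=bot.camera_params('wrist');TC=np.array(p['tool_from_camera']);print(TC.round(3))
E
```

```text
[-28.9  66.9  92. ]
[-37.7 -69.4  92. ]
[ 87.5  59.6 104.5]
[ 79.7 -77.7 104.5]
w1 [array([-26.6,  66.3,  91.5]), array([-34.8, -72.3,  91.5])]
w2 outer near [array([-26.2,  67.2,  91. ]), array([-33.5, -69.4,  91. ])]
w2 inner near [array([-21.7,  59.7,  92. ]), array([-28.4, -64.9,  92. ])]
w2 far outer [array([ 91.8,  59.3, 104. ]), array([ 83.6, -79. , 104. ])]
s0 [array([-33.4, -71.1,  92. ]), array([-23.6,  65. ,  92. ]), array([ 91.1,  59.4, 104.5]), array([ 82.8, -76.8, 104.5])]
marks w2 [array([-64. ,  49.4,  70. ]), array([-63.9, -50.8,  70. ])]
holes [array([75.1, 38.9, 84.5]), array([ 69.4, -57.5,  84.5])]
(np.float64(-0.06405522371749617), array([28.92558606, -5.47370002]), array([[ 1528.06510395,  1241.93076491],
       [  748.14135774,  -141.84834881],
       [ -314.94311236,  1019.40919094],
       [-1961.26334933, -2119.49160704]]))
[[ 0.001  0.279 -0.96  -0.142]
 [-0.     0.96   0.279  0.07 ]
 [ 1.    -0.     0.001 -0.   ]
 [ 0.     0.     0.     1.   ]]
```

The wrist view puts the tray at (30,-6) from its seat, 5 mm farther out than the top camera said. The marks check to within 0.7 mm from the wrist, so I trust that view. The entry point shifts to shaker x = +3, y = -5.

>>> apply_moves(
  targets=[0,0.06,0.008,0,0,0.01,1,0,0.06,0.008,0,0,0.01,1,0.08,0.06,0.008,0,0,0.01,1,0.14,0.06,0.008,0,0,0.01,1,0.14,0.06,0.008,0,0,0.01,1,0.14,0.06,0.008,0,0,0.01,1],
)

```text
clock: 2.8
eef_pos: [0.6053, -0.0206, 0.0975]
tool_rot: [0.428, 0.563, -0.425, 0.565]
ft_force: [0.2, -0.1, -0.2]
grip_width: 0.0854
```

```bash
python3 - <<'E'
from h import *
plan(s2w(3,-5,.074),.2752)
snap('wrist','w3');snap('scene','s3');crop('s3',180,180,410,370,3.4,'s3c')
E
```

```text
at [ 0.6053 -0.0206  0.0975] shk [ 6.  -4.6 97.5] F [ 0.2 -0.1 -0.2] t 2.8 w 0.0854
row [ 0.094  -0.0127  0.0017] [ 0.0025  0.0005 -0.0111] k -1
```

View pics/w3.png

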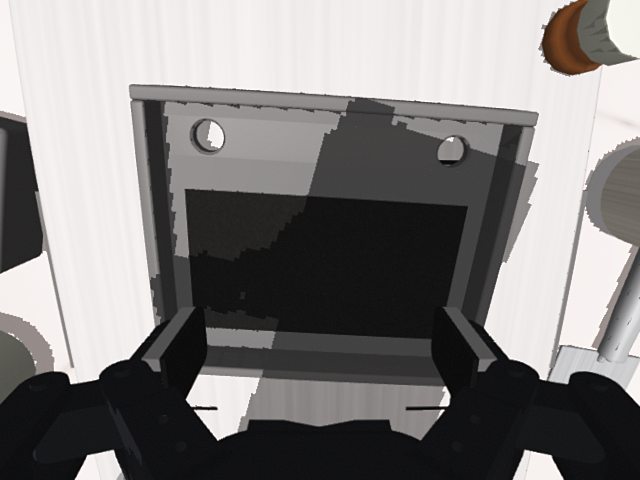

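View pics/s3c.png

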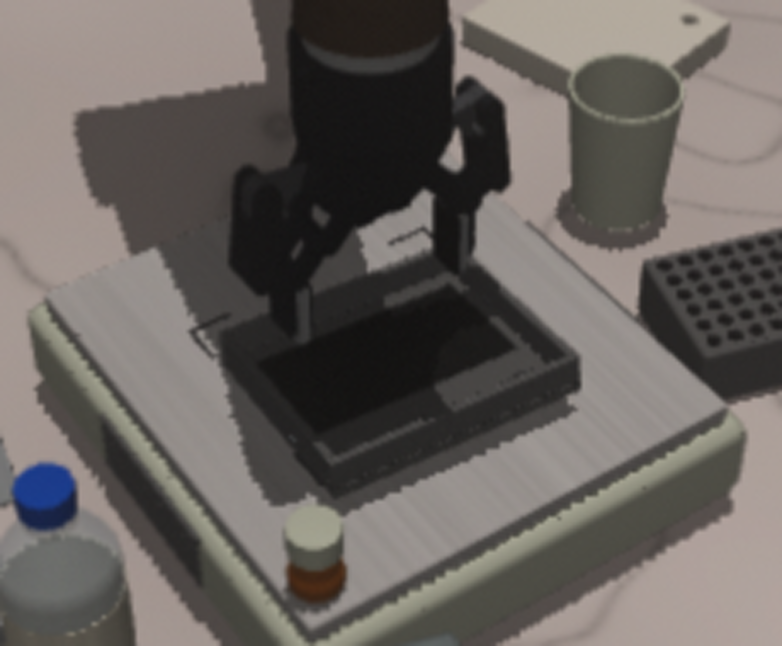

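The tips hang just inside the tray's walls, at (205,310) and (433,310). I'll lower in small rows.

>>> apply_moves(
  targets=[0.03,0,0,0,0,0,1,0.06,0,0,0,0,0,1,0.08,0,0,0,0,0,1,0.09,0,0,0,0,0,1,0.09,0,0,0,0,0,1],
)

```text
clock: 3.32
eef_pos: [0.6045, -0.0202, 0.0725]
tool_rot: [0.427, 0.564, -0.425, 0.565]
ft_force: [-0.6, -0.7, 0.2]
grip_width: 0.0855
```

```bash
python3 - <<'E'
from h import *
plan(s2w(-14,-1,.073),.2752)
snap('wrist','w4')
E
```

```text
at [ 0.6045 -0.0202  0.0725] shk [ 5.4 -4.  72.5] F [-0.6 -0.7  0.2] t 3.32 w 0.0855
row [-0.0021 -0.0774 -0.012 ] [ 0.0032 -0.0015 -0.0055] k -1
```

View pics/w4.png

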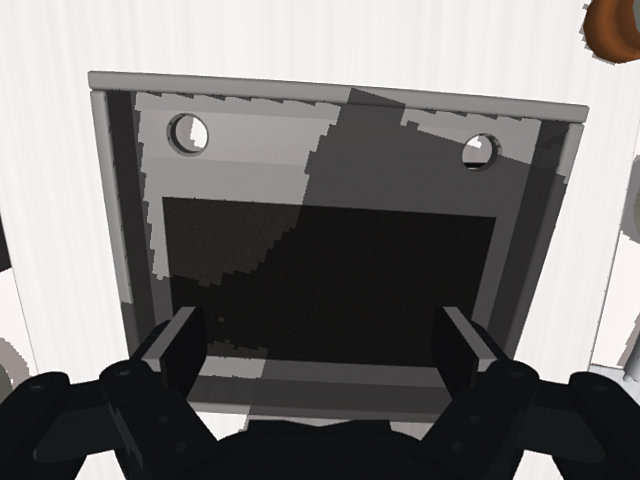

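No contact yet. I'll pull towards shaker -x in 4–5 mm rows, 1.5 mm lower, stopping about 10 mm short of the seat.

>>> apply_moves(
  targets=[0.002,-0.02,0,0,0,0,1,0.004,-0.04,-0.004,0,0,0,1,0.006,-0.06,-0.008,0,0,0,1,0.006,-0.08,-0.012,0,0,0,1,0.006,-0.095,-0.012,0,0,0,1,0.006,-0.11,-0.012,0,0,0,1,0.006,-0.125,-0.012,0,0,0,1,0.006,-0.14,-0.012,0,0,0,1,0.006,-0.15,-0.012,0,0,0,1,0.006,-0.15,-0.012,0,0,0,1],
)

```text
clock: 4.2
eef_pos: [0.5681, -0.0278, 0.0723]
tool_rot: [0.428, 0.563, -0.425, 0.565]
ft_force: [0.1, -0.1, 0.4]
grip_width: 0.0855
```

```bash
python3 - <<'E'
from h import *
plan(s2w(-34,8,.071),.2752)
snap('wrist','w5')
E
```

```text
at [ 0.5681 -0.0278  0.0723] shk [-31.8  -1.4  72.3] F [ 0.1 -0.1  0.4] t 4.2 w 0.0855
row [ 0.0052 -0.0088 -0.0375] [ 0.0028  0.0001 -0.0096] k -1
```

View pics/w5.png

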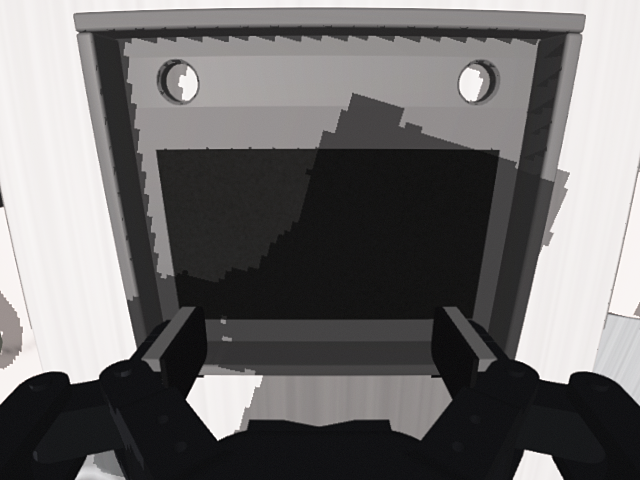

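The tray is now square to the hand, with the holes at (178,81) and (478,81). Measuring it:

```bash
python3 - <<'E'
from h import *
h=onz('w5',[(178,81),(478,82)],.0845);print('holes',[w2s(q).round(1) for q in h])
print('far outer',[w2s(q).round(1) for q in onz('w5',[(74,14),(586,14)],.1025)])
print('marks near L/R vis', [w2s(q).round(1) for q in dep('w5',[(178,82),(470,85),(180,100)])])
E
```

```text
holes [array([54.3, 43.9, 84.5]), array([ 54.2, -51.8,  84.5])]
far outer [array([ 69.7,  64.8, 102.5]), array([ 70.1, -73.1, 102.5])]
marks near L/R vis [array([55.8, 49. , 69.8]), array([ 55.2, -55.2,  68.4]), array([49.8, 49.1, 69. ])]
```

The tray is +12.5 mm in x, -4 mm in y and square. Now I'll push its left wall with the left finger's back, to tool y = 8.

>>> apply_moves(
  targets=[0.003,0,-0.01,0,0,0,1,0.003,0,-0.02,0,0,0,1,0.003,0,-0.028,0,0,0,1,0.003,0,-0.034,0,0,0,1,0.003,0,-0.038,0,0,0,1,0.003,0,-0.038,0,0,0,1,0.003,0,-0.038,0,0,0,1],
)

```text
clock: 4.83
eef_pos: [0.5659, -0.0183, 0.0713]
tool_rot: [0.428, 0.563, -0.425, 0.565]
ft_force: [1.1, 0.2, 0.5]
grip_width: 0.0855
```

```bash
python3 - <<'E'
from h import *
plan(s2w(-40,8,.071),.2752)
snap('wrist','w6')
crop('w6',50,0,610,200,1.4,'w6c')
E
```

```text
at [ 0.5659 -0.0183  0.0713] shk [-31.3   8.3  71.3] F [1.1 0.2 0.5] t 4.83 w 0.0855
row [ 0.0011 -0.0349  0.0012] [ 0.0036 -0.0003 -0.0098] k -1
```

View pics/w6.png

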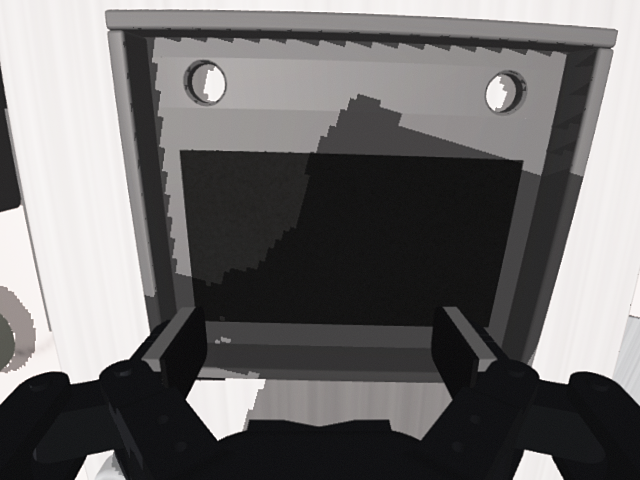

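```bash
cat >> h.py <<'E'
def holes(f,L,Rr,z=.0845):
    a,b=[w2s(q) for q in onz(f,[L,Rr],z)]; m=(a+b)/2; yaw=np.arctan2(-(a-b)[0],(a-b)[1])
    print('holes',a.round(1),b.round(1),'sep',np.hypot(*(a-b)[:2]).round(1),'mid err',(m[:2]-[42,0]).round(1),'yaw',yaw.round(4))
E
python3 - <<'E'
from h import *
holes('w5',(178,81),(478,82));holes('w6',(206,82),(506,92))
E
```

```text
holes [54.3 43.9 84.5] [ 54.2 -51.8  84.5] sep 95.7 mid err [12.2 -4. ] yaw -0.0009
holes [54.2 44.3 84.5] [ 51.8 -51.1  84.5] sep 95.5 mid err [11.  -3.4] yaw -0.0258
```

The tray pivoted to -0.026 rad. Pulling -x will square it about the held corner and bring y in. I'll add 1 mm of y and pull to x = -40.

>>> apply_moves(
  targets=[0.002,-0.01,-0.002,0,0,0,1,0.002,-0.02,-0.004,0,0,0,1,0.002,-0.028,-0.004,0,0,0,1,0.002,-0.034,-0.004,0,0,0,1,0.002,-0.034,-0.004,0,0,0,1,0.002,-0.034,-0.004,0,0,0,1],
)

```text
clock: 5.38
eef_pos: [0.5573, -0.0197, 0.071]
tool_rot: [0.428, 0.563, -0.425, 0.565]
ft_force: [0.9, -0.0, 1.4]
grip_width: 0.0853
```

```bash
python3 - <<'E'
from h import *
plan(s2w(-42,8,.071),.2752)
snap('wrist','w7')
E
```

```text
at [ 0.5573 -0.0197  0.071 ] shk [-39.9   9.3  71. ] F [ 0.9 -0.   1.4] t 5.38 w 0.0853
row [-0.0001 -0.0083  0.005 ] [ 0.0033 -0.0003 -0.01  ] k -1
```

View pics/w7.png

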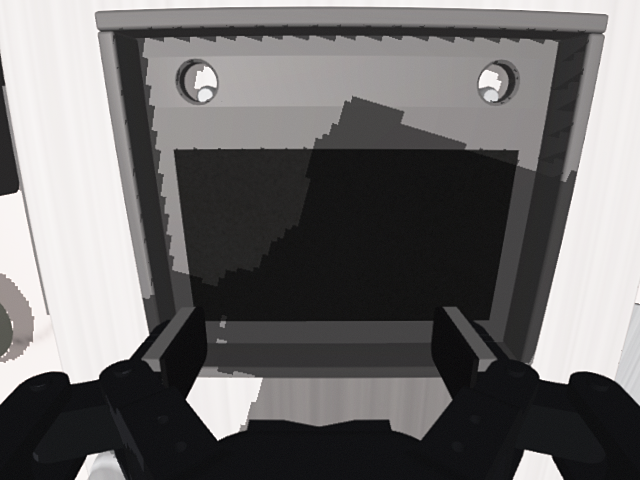

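Pin tops are now visible in the holes, at about (205,95) and (490,95). I'll enlarge.

```bash
python3 - <<'E'
from h import *
im=cv2.imread('pics/w7.png');a=im[50:115,165:230];b=im[50:115,465:530]
cv2.imwrite('pics/w7c.png',cv2.resize(np.hstack([a,b]),None,fx=6,fy=6,interpolation=cv2.INTER_CUBIC))
holes('w7',(197,81),(498,82))
holes('w7',(205,94),(490,95),.078)
E
```

```text
holes [45.9 48.  84.5] [ 46.  -47.1  84.5] sep 95.1 mid err [4.  0.5] yaw 0.0016
holes [42.6 47.6 78. ] [ 42.7 -47.7  78. ] sep 95.2 mid err [ 0.6 -0. ] yaw 0.0012
```

View pics/w7c.png

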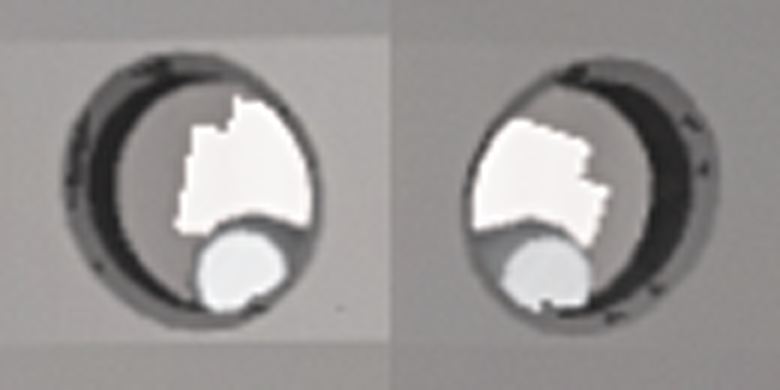

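The tray is square and within 0.5 mm in y, with about 4 mm left in x. Final pull to x ≈ -44.

>>> apply_moves(
  targets=[0,-0.005,0,0,0,0,1,0,-0.01,0,0,0,0,1,0,-0.014,0,0,0,0,1,0,-0.016,0,0,0,0,1,0,-0.016,0,0,0,0,1],
)

```text
clock: 5.85
eef_pos: [0.5534, -0.0209, 0.0707]
tool_rot: [0.428, 0.563, -0.425, 0.565]
ft_force: [1.5, 0.3, 0.2]
grip_width: 0.0856
```

```bash
python3 - <<'E'
from h import *
plan(s2w(-42,8,.071),.2752)
snap('wrist','w8')
D=np.load('pics/w8.npy')
for uv in[(195,125),(340,110),(500,125),(340,20)]:print(uv,w2s(dep('w8',[uv])[0]).round(1))
E
```

```text
at [ 0.5534 -0.0209  0.0707] shk [-44.1   9.2  70.7] F [1.5 0.3 0.2] t 5.85 w 0.0856
row [-0.0013  0.0083  0.0048] [ 0.0031 -0.0003 -0.0091] k -1
(195, 125) [28.6 52.2 75.9]
(340, 110) [33.3  2.4 75.6]
(500, 125) [ 29.  -53.6  74.6]
(340, 20) [57.2  3.5 91.5]
```

View pics/w8.png

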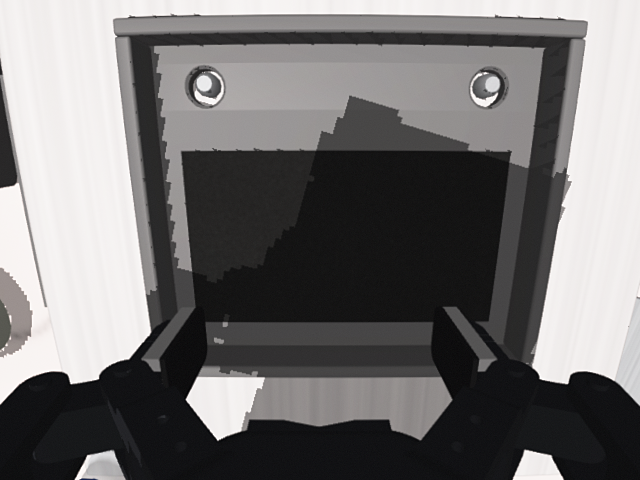

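The tray dropped: its floor is at z ≈ 0.0755 and the far rim top at 0.0915, and both pins show inside the holes at (208,87) and (488,87). I'll ease off both walls and raise the hand.

>>> apply_moves(
  targets=[0,0.012,0.012,0,0,0,1,0,0.02,0.03,0,0,0,1,0,0.02,0.03,0,0,0,1,-0.06,0.02,0.03,0,0,0,1,-0.15,0.02,0.03,0,0,0,1,-0.3,0.02,0.03,0,0,0,1,-0.45,0.02,0.03,0,0,0,1,-0.45,-0.1,0.03,0,0,0,1,-0.45,-0.2,0.03,0,0,0,1,-0.45,-0.3,0.03,0,0,0,1,-0.45,-0.3,0.03,0,0,0,1],
)

```text
clock: 6.82
eef_pos: [0.4782, -0.0496, 0.1827]
tool_rot: [0.427, 0.564, -0.426, 0.564]
ft_force: [-1.3, 0.2, 0.6]
grip_width: 0.0855
```

```bash
python3 - <<'E'
from h import *
plan(s2w(-42,8,.071),.2752)
snap('wrist','w9');snap('scene','s9')
E
```

```text
at [ 0.4782 -0.0496  0.1827] shk [-124.3    2.   182.7] F [-1.3  0.2  0.6] t 6.82 w 0.0855
row [ 0.4469  0.3289 -0.0234] [-0.0003 -0.0021 -0.0005] k -1
```

View pics/w9.png

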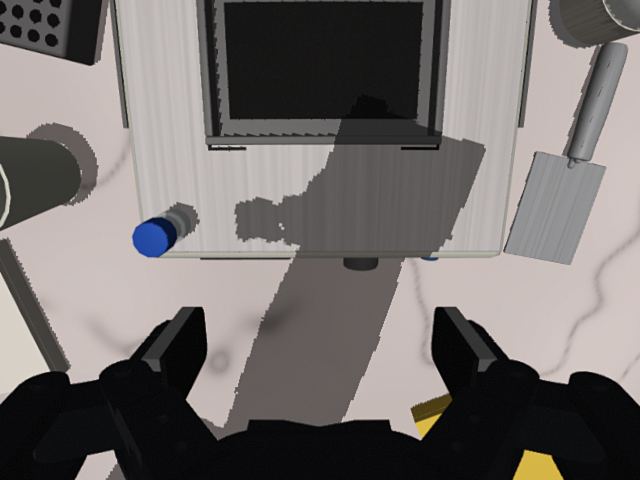

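View pics/s9.png

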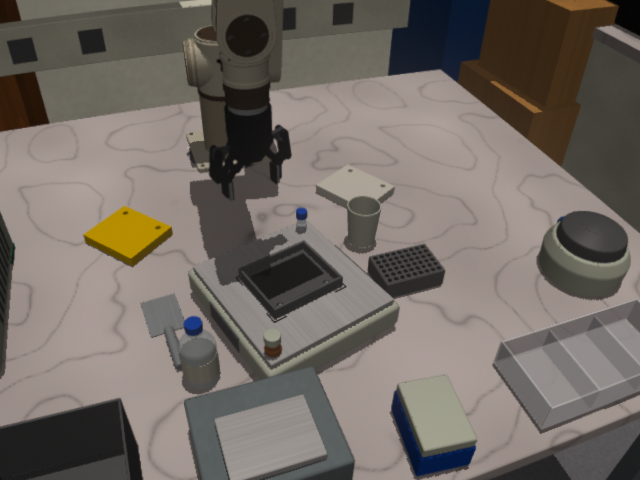

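The tray sits inside the corner marks: its near edge is at row 143 in the wrist view, with marks at (210,148) and (437,148). The other things look unmoved. Last I'll check level and holes.

```bash
python3 - <<'E'
from h import *
P=[];
for x in np.linspace(-45,45,12):
    for y in np.linspace(-50,50,12):
        uv=proj('s9',[s2w(x,y,.076)])[0];q=w2s(dep('s9',[uv])[0])
        if 70<q[2]<84:P.append(q)
P=np.array(P);print(len(P),np.linalg.lstsq(np.c_[P[:,:2],np.ones(len(P))],P[:,2],rcond=None)[0].round(4))
snap('top','t9');crop('t9',245,120,435,300,4,'t9c');crop('s9',230,230,360,330,6,'s9c')
d=np.abs(cv2.imread('pics/s9.png').astype(int)-cv2.imread('pics/s0.png')).max(2)
for n,(x,y,w,h) in dict(bottle=(175,315,45,75),rack=(365,245,80,45),jar=(260,328,25,28),vial=(292,205,20,30),spat=(140,290,35,70),beaker=(345,195,35,60)).items():print(n,(d[y:y+h,x:x+w]>40).mean().round(3))
E
```

```text
132 [-7.50000e-03 -2.50000e-03  7.70369e+01]
bottle 0.0
rack 0.0
jar 0.036
vial 0.0
spat 0.0
beaker 0.0
```

View pics/t9c.png

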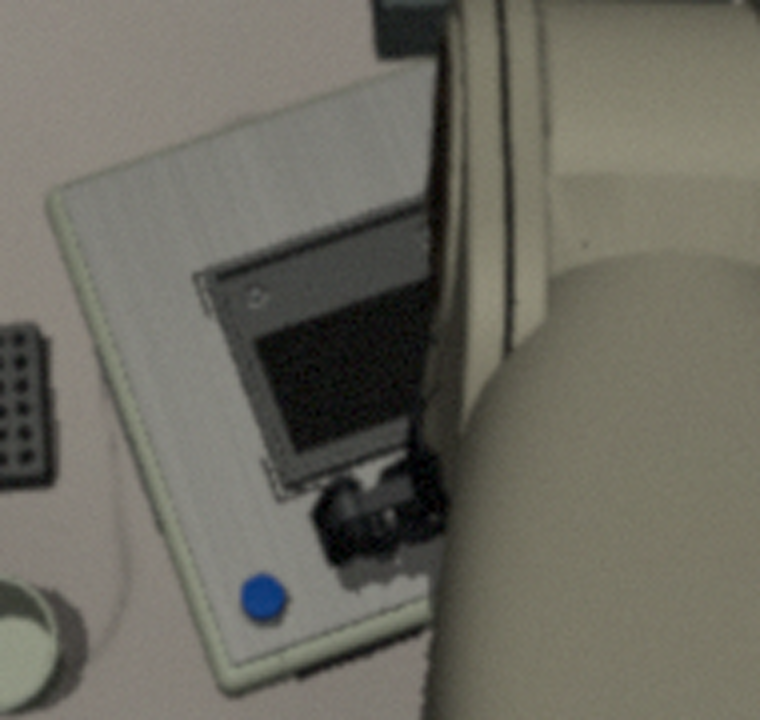

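View pics/s9c.png

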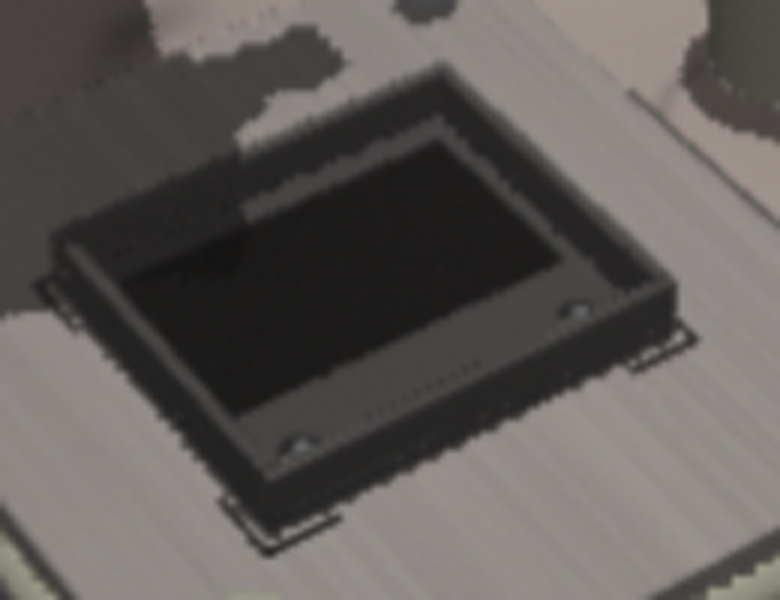

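Seated: the corner marks show evenly round the tray, the floor slope is under 0.01 rad, the pin tips show in the holes, and the hand is clear. Handing in.

```bash
python3 -c "
from h import *
o=bot.get_obs();print(o['clock'],o['joint_vel'].round(3),o['ft_force']);print(bot.job_done())"
```

```text
6.9667 [ 0.01   0.021  0.022 -0.003 -0.    -0.001] [ 0.913487   -0.54101744  0.2324639 ]
the job is handed in; nothing more can be done
None
```

The tray is seated on both pins and I handed the job in at about 7 s; no verdict is reported. With the open fingers inside the tray, I pulled its near wall towards the panel, which also squared it up. I then pushed the left wall with the back of a finger to trim the sideways error. A last short pull dropped the tray onto the pins, and I eased off and raised the hand clear.

**Last checks:**
- **Holes:** both pin tips show in their holes, and the corner marks show evenly round the tray. I judged this by eye and took no final distance from hole to pin.
- **Level:** the tray's floor slopes less than 0.01 rad. Its height read 1 mm over the expected 76 mm from the scene camera, within calibration. From the wrist it was 75 to 76 mm with the fingers still against the walls.
- **Other things:** the picture comparison shows no change at the bottle, rack, vial, spatula or beaker. About 4% of the pixels checked around the jar changed. The window was close to the tray, and the jar looks unmoved in the picture.

**What disagreed:** at the start, the top-camera rim fit put the tray about 4 to 5 mm nearer its seat than the wrist camera did. I used the wrist camera, whose reading of the deck marks matched to within 0.7 mm. The first sideways push mostly turned the tray, to -0.026 rad; the next pull straightened it.

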